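# Flag the empty thread tray

## Task

One of the three thread trays has run out of spools. With the fingertips only, gently swing that tray's marker paddle up and right over its pivot until it lies flat on the other side, showing its orange face. Do not pinch it or flick it over, and leave the other two markers, the spools and everything else on the bench as they are.

Things in the scene. Friction and masses are not known exactly. Their poses are not given: they have to be found in the camera images.
- tray_a: Fixed plywood thread tray, the EMPTY one, nothing in it. Origin on the bench below the marker pivot; x points to the tray's rear, away from the robot (yaw up to 0.14 rad). Base plate x -35 to 165, 112 mm wide, 6 mm thick; walls 42 mm high around x 20 to 165. Two aluminium hinge cheeks at x = 0 (32 mm long), y = +-39 (6 mm thick), 98 mm high.
- marker_a_pivot (a point): Centre of the hinge pin of tray_a's marker, 85 mm above the bench, between the cheeks; pin along the tray's y axis. In front of it (-x) the space under the paddle is open down to the bench or 6 mm base plate. The hinge is stiff: the marker stays at any angle where it is left; about 0.5 to 1 N at its edge moves it. No springs.
- marker_a_edge (a point): Middle of the free edge bar (black, 10 mm diameter) of tray_a's marker; 58 mm from the pivot, moves with the marker.
- marker_a (a joint): Angle (rad) of tray_a's marker: paddle 56 mm wide along the pin, 6 mm thick, reaching 63 mm from the pin. 0 = level on the tray's -x side (towards the robot), green face with white disc up; pi/2 = upright; pi = level over the tray's front (+x), orange face with black bar up, at its end stop. May start up to 0.4 raised.
- tray_b: Fixed plywood thread tray, holds spool_1 and spool_2. Origin on the bench below the marker pivot; x points to the tray's rear, away from the robot (yaw up to 0.14 rad). Base plate x -35 to 165, 112 mm wide, 6 mm thick; walls 42 mm high around x 20 to 165. Two aluminium hinge cheeks at x = 0 (32 mm long), y = +-39 (6 mm thick), 98 mm high.
- marker_b_pivot (a point): Centre of the hinge pin of tray_b's marker, 85 mm above the bench, between the cheeks; pin along the tray's y axis. In front of it (-x) the space under the paddle is open down to the bench or 6 mm base plate. The hinge is stiff: the marker stays at any angle where it is left; about 0.5 to 1 N at its edge moves it. No springs.
- marker_b_edge (a point): Middle of the free edge bar (black, 10 mm diameter) of tray_b's marker; 58 mm from the pivot, moves with the marker.
- marker_b (a joint): Angle (rad) of tray_b's marker: paddle 56 mm wide along the pin, 6 mm thick, reaching 63 mm from the pin. 0 = level on the tray's -x side (towards the robot), green face with white disc up; pi/2 = upright; pi = level over the tray's front (+x), orange face with black bar up, at its end stop. May start up to 0.4 raised.
- tray_c: Fixed plywood thread tray, holds spool_3 and spool_4. Origin on the bench below the marker pivot; x points to the tray's rear, away from the robot (yaw up to 0.14 rad). Base plate x -35 to 165, 112 mm wide, 6 mm thick; walls 42 mm high around x 20 to 165. Two aluminium hinge cheeks at x = 0 (32 mm long), y = +-39 (6 mm thick), 98 mm high.
- marker_c_pivot (a point): Centre of the hinge pin of tray_c's marker, 85 mm above the bench, between the cheeks; pin along the tray's y axis. In front of it (-x) the space under the paddle is open down to the bench or 6 mm base plate. The hinge is stiff: the marker stays at any angle where it is left; about 0.5 to 1 N at its edge moves it. No springs.
- marker_c_edge (a point): Middle of the free edge bar (black, 10 mm diameter) of tray_c's marker; 58 mm from the pivot, moves with the marker.
- marker_c (a joint): Angle (rad) of tray_c's marker: paddle 56 mm wide along the pin, 6 mm thick, reaching 63 mm from the pin. 0 = level on the tray's -x side (towards the robot), green face with white disc up; pi/2 = upright; pi = level over the tray's front (+x), orange face with black bar up, at its end stop. May start up to 0.4 raised.
- spool_1: Loose wooden spool of tan thread standing in tray_b, 36 mm diameter, 56 mm high, origin at the centre of its underside. Leave alone.
- spool_2: Loose wooden spool of rust brown thread standing in tray_b, 36 mm diameter, 56 mm high, origin at the centre of its underside. Leave alone.
- spool_3: Loose wooden spool of olive thread standing in tray_c, 36 mm diameter, 56 mm high, origin at the centre of its underside. Leave alone.
- spool_4: Loose wooden spool of teal thread standing in tray_c, 36 mm diameter, 56 mm high, origin at the centre of its underside. Leave alone.
- jar: Loose closed glass jar with a label, 60 mm diameter, 85 mm high, on the bench; origin under its centre. Leave alone.
- brush: Loose cleaning brush lying on the bench, origin near its middle, on the bench. Leave alone.
- cone: Loose ochre cone of thread standing on the bench, 72 mm wide at the foot, 130 mm high; origin under its centre. Leave alone.

How it is judged:
At the end, for the whole second after the job is handed in: The empty tray's marker lies within 0.2 rad of flat on its far side (orange up) and is at rest; the other markers' edges have moved less than 20 mm, and the spools, jar, brush and cone less than 30 mm (value of joint marker_a above 2.94 rad and velocity of joint marker_a between -0.1 and 0.1 rad/s and distance of each of spool_1, spool_2, spool_3, spool_4, jar, brush, cone from where it was at the start of the episode below 0.03 m and distance of each of marker_b_edge, marker_c_edge from where it was at the start of the episode below 0.02 m); the robot touches nothing.
It fails at once if the marker is pinched or pushed harder than 20 N (contact force between the fingers and marker_a above 20 N).
It fails at once if the marker is flicked over (faster than 7 rad/s) (velocity of joint marker_a above 7 rad/s).
It fails at once if another tray's marker is turned (its edge moves over 20 mm) (distance of any of marker_b_edge, marker_c_edge from where it was at the start of the episode above 0.02 m).
It fails at once if a spool, the jar, the brush or the cone is lifted, carried or knocked (moves over 30 mm) (distance of any of spool_1, spool_2, spool_3, spool_4, jar, brush, cone from where it was at the start of the episode above 0.03 m).
It also fails if it takes over 42 s, if anything falls off the work surface, if the arm or the gripper's body presses on something with over 40 N, if the wrist force passes 120 N, or if a joint passes its speed limit or range.

## Robot

A 6-joint arm with a two-finger parallel gripper is mounted at the origin on the work surface. World frame = base frame: x ahead of the robot, y to its left, z up, the work surface at z = 0. Lengths are in m, angles in rad, forces in N, time in s.
With the tool pointing down it reaches from about 0.25 to 0.725 m from the base axis. Payload 9.7 kg.
Tool frame: the origin (TCP) lies on the centre line of the jaws, within the pads' length; the fingertips stand 11 mm ahead of it and the grasp point (between the pads) lies 8 mm behind it (finger_overhang is the z of the fingertips in the tool frame, in m); z points along the fingers, y is the line along which they close (so a half turn about z gives the same grasp; the last joint's range is limited). The gripper opens to 85 mm and grips with 20 to 120 N. Pads are 22 mm wide; open, the fingers measure 114 mm over their backs; the gripper's body (76 mm by 85 mm) begins 54 mm behind the grasp point. The pads swing forward as they close: fully open they stand 13 mm farther back than shut.
Start: joints at [1.242, 0.087, 0.176, 1.66, 0, 1.571], TCP at [0.178, 0.521, 0.209] pointing down, gripper open.
Joint ranges: [-3.13, 3.13], [-0.85, 1.81], [-1.15, 1.24], [-2.2, 2.28], [-1.44, 1.52], [-3.14, 3.14]. Speed limits (rad/s): [2.22, 2.22, 2.57, 3.14, 3.14, 3.14].

## Interface

Orientations are given as a rotation vector (axis times angle).
In Python, from plant import sense, read_camera, calibration, job_done, finger_overhang gives the robot as it stands.
- The arm moves only by the tool servo_tool, never from a script. Its argument "rows" is a list of rows, each a list of 3 entries, a list of its own where there are three numbers: the shift along the world's x, y, z in m, then the turn, a rotation vector about the world's x, y, z in degrees, then the closure, from 0 (fully open) to 1 (shut). In form: [[[tx, ty, tz], [rx, ry, rz], hand], ...]. A call has 1 to 20 rows; each row shifts and turns the commanded pose from where the row before left it; what a row does not reach is not made up. A row lasts 1/10 s, in which the tool goes at most 50 mm and 8.59 degrees, less where a joint would pass 70% of its speed; a pose out of reach is approached as far as the arm can. A call is refused whole if a number of a shift passes 0.05 or a number of a turn 8.59, either way. A call with a gripper value outside its range is refused whole. The fingers move at their own pace and stop on an object; "newtons" is the grip in N (left out, the last holds). Time passes only in rows, so rows that do not move let the fingers close. It gives the time, the measured TCP pose, the force, the opening and the grip force at its end, in the units of the state.
- sense(): the state, without advancing time (a new reading comes with each control period).
- read_camera(name): name is "scene" or "side" or "wrist"; returns (picture, depth): 400x640x3 uint8, red, green, blue; 400x640 float32, m along the optical axis (not along the pixel's ray), 0 where there is no reading.
- calibration(name): a dict with "camera_matrix" (3x3 intrinsics, pixels), "rvec" (rotation vector, rad) and "tvec" (3), from world to camera coordinates, as OpenCV has them; the wrist camera has in their place "tool_from_camera" (4x4, takes a point from camera to tool coordinates, whose origin is the TCP and whose axes are the flange's). Camera axes: x right, y down, z forward; pixel columns grow to the right and rows downward; lengths in m; the calibration is good to about 2 mm. A picture is of the moment at which its call begins: read the wrist's pose just before it. calibration takes no time and is no camera call.
- job_done(): hands the job in; it is judged then, once.
The state is a dict: "t": time; "q": joint angles; "joint_velocities": joint speeds; "tau": joint torques, N m; "eef_pos": TCP position; "tcp_rot": TCP orientation; "contact_force": force on the tool from outside, world axes, zero at the start; "ft_torque": the same for the moment, N m; "opening": finger opening in m; "grip_force": force on a finger pad.
Only numpy, scipy, OpenCV 4.12 (cv2) and the standard library are available. Lean on these libraries where they do the work, as an engineer would, in place of code of your own. Each camera call takes 0.05 s, during which the arm holds its last target. There are 200 camera calls.

## Working session

There is one attempt and no reset: what is moved stays moved. The work goes in short steps, Python scripts to look and compute and a tool call to move; the robot and the scene stay as the last step left them, time stands still between calls to the robot, and variables do not carry over. Pictures are saved under pics/ and viewed, at most 10 in all, crops included, and the job is handed in when it is done.

Besides the shell and the picture viewer there is one more tool, called after "Call:" as name([rows], argument=value, ...), one row to a line, values as JSON. servo_tool: Moves the arm, as the interface text tells. Its arguments: {"type":"object","properties":{"rows":{"type":"array"},"newtons":{"type":"number"}},"required":["rows"]}

```bash
mkdir -p pics
cat > h.py <<'E'
import numpy as np, cv2
from plant import *
def world(name, depth):
    c=calibration(name); K=np.array(c["camera_matrix"]); R=cv2.Rodrigues(np.array(c["rvec"],float))[0]; t=np.array(c["tvec"],float).ravel()
    v,u=np.mgrid[0:400,0:640]
    P=np.stack([(u-K[0,2])/K[0,0]*depth,(v-K[1,2])/K[1,1]*depth,depth],-1)
    return (P-t)@R
E
python3 - <<'E'
from h import *
for n in("scene","side"):
    p,d=read_camera(n); cv2.imwrite(f"pics/{n}.png",p[...,::-1]); np.savez(f"{n}.npz",p=p,d=d)
    print(n,(d>0).mean())
s=sense();print(s['t'],s['eef_pos'],s['tcp_rot'],s['opening'],finger_overhang)
E
```

```text
scene 0.9959375
side 0.99602734375
0.1 [0.17751678 0.5203239  0.20834129] [-5.14109618e-01 -3.09902354e+00  1.87850940e-03] 0.08524948888110306 0.011
```

View pics/scene.png

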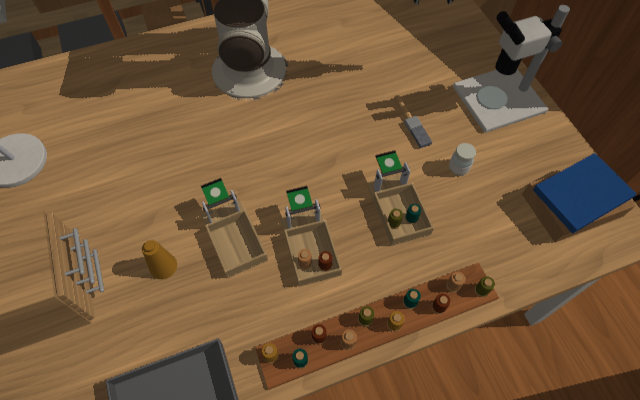

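View pics/side.png

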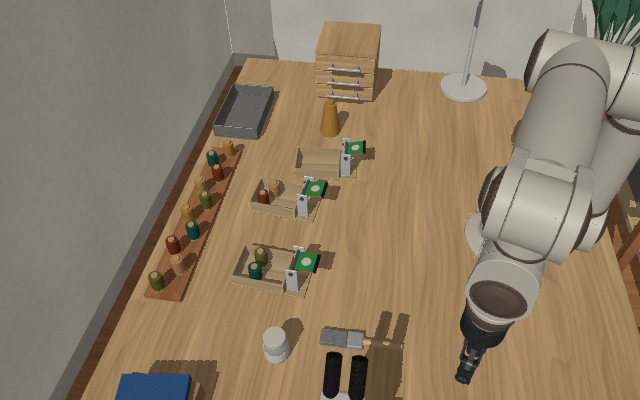

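The empty tray is the leftmost in the scene view (green at about (215,190)) and the farthest in the side view (355,148). The other two trays hold spools. Next I'll measure it.

```bash
python3 - <<'E'
from h import *
for n in("scene","side"):
    f=np.load(n+".npz");p,d=f['p'],f['d'];W=world(n,d)
    hsv=cv2.cvtColor(p,cv2.COLOR_RGB2HSV)
    m=((hsv[...,0]>50)&(hsv[...,0]<75)&(hsv[...,1]>150)&(hsv[...,2]>60)).astype(np.uint8)
    m=cv2.morphologyEx(m,cv2.MORPH_CLOSE,np.ones((9,9)))
    k,l,st,ce=cv2.connectedComponentsWithStats(m)
    for i in range(1,k):
        if st[i,4]<80: continue
        P=W[(cv2.erode((l==i).astype(np.uint8),np.ones((3,3)))>0)&(d>0)];c=np.median(P,0)
        P=P[np.linalg.norm(P-c,axis=1)<.05]; c=P.mean(0)
        nv=np.linalg.svd(P-c)[2][2]; nv*=np.sign(nv[2])
        print(n,ce[i].round(),st[i,4],"c",c.round(3),"n",nv.round(3),"ext",P.min(0).round(3),P.max(0).round(3))
    # tray/cheek points near leftmost tray: heights
    if n=="scene":
        np.save("W.npy",W)
        sel=(W[...,2]>.09)&(W[...,2]<.104)
        sel[:,:185]=0;sel[150:,260:]=0;sel[:150]=0;sel[235:]=0
        k,l,st,ce=cv2.connectedComponentsWithStats(sel.astype(np.uint8))
        for i in range(1,k):
            if st[i,4]>5: print("cheek",ce[i].round(),st[i,4],W[l==i].mean(0).round(3),W[l==i].min(0).round(3),W[l==i].max(0).round(3))
        # tray wall tops
        sel=(W[...,2]>.036)&(W[...,2]<.047); sel[:,:195]=0; sel[:,275:]=0; sel[:200]=0; sel[285:]=0
        Q=W[sel][:,:2]; print("wall rect",cv2.minAreaRect(Q.astype(np.float32)*1000))
E
python3 - <<'E'
import cv2
a=cv2.imread('pics/scene.png')[160:290,180:350];b=cv2.imread('pics/side.png')[120:220,240:400]
a=cv2.resize(a,(800//2,306));b=cv2.resize(b,(400,250));import numpy as np
cv2.imwrite('pics/crop.png',np.vstack([a,b]))
E
```

```text
scene [389. 163.] 327 c [0.546 0.234 0.09 ] n [0.06  0.004 0.998] ext [0.521 0.21  0.084] [0.571 0.259 0.098]
scene [215. 192.] 376 c [ 0.47  -0.225  0.094] n [0.203 0.014 0.979] ext [ 0.448 -0.249  0.084] [ 0.495 -0.201  0.103]
scene [299. 199.] 368 c [ 0.566 -0.029  0.092] n [0.139 0.001 0.99 ] ext [ 0.543 -0.054  0.084] [ 0.589 -0.004  0.1  ]
cheek [214. 190.] 389 [ 0.464 -0.225  0.096] [ 0.436 -0.255  0.09 ] [ 0.498 -0.195  0.104]
cheek [233. 195.] 31 [ 0.497 -0.183  0.096] [ 0.481 -0.187  0.09 ] [ 0.51  -0.179  0.1  ]
cheek [205. 207.] 30 [ 0.504 -0.26   0.097] [ 0.489 -0.264  0.09 ] [ 0.521 -0.257  0.101]
wall rect ((576.286865234375, -214.92364501953125), (176.02310180664062, 112.27165222167969), 4.922207832336426)
side [355. 148.] 166 c [ 0.47  -0.218  0.094] n [ 0.233 -0.022  0.972] ext [ 0.449 -0.244  0.084] [ 0.491 -0.195  0.103]
side [315. 188.] 207 c [ 0.567 -0.023  0.091] n [ 0.156 -0.019  0.988] ext [ 0.546 -0.047  0.085] [0.588 0.005 0.098]
side [305. 262.] 310 c [0.546 0.24  0.09 ] n [ 0.113 -0.035  0.993] ext [0.524 0.213 0.084] [0.567 0.264 0.098]
```

View pics/crop.png

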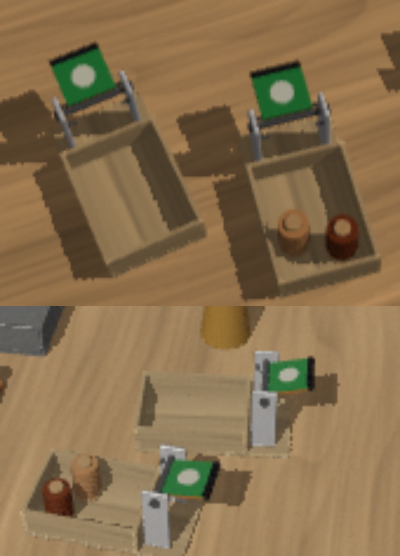

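Call:
servo_tool([
  [[0.01, -0.03, 0.01], [0, 0, 1.2], 1],
  [[0.02, -0.036, 0.01], [0, 0, 1.2], 1],
  [[0.02, -0.038, 0.01], [0, 0, 1.2], 1],
  [[0.02, -0.038, 0.01], [0, 0, 1.2], 1],
  [[0.02, -0.038, 0], [0, 0, 1.2], 1],
  [[0.02, -0.038, 0], [0, 0, 1.2], 1],
  [[0.02, -0.038, 0], [0, 0, 1.2], 1],
  [[0.02, -0.038, 0], [0, 0, 1.2], 1],
  [[0.02, -0.038, 0], [0, 0, 1.2], 1],
  [[0.02, -0.038, 0], [0, 0, 1.2], 1],
  [[0.0, -0.038, 0], [0, 0, 1.2], 1],
  [[0.0, -0.038, 0], [0, 0, 1.2], 1],
  [[0.0, -0.038, 0], [0, 0, 1.2], 1],
  [[0.0, -0.038, 0], [0, 0, 1.2], 1],
  [[0.0, -0.038, 0], [0, 0, 1.2], 1],
  [[0.0, -0.038, 0], [0, 0, 1.2], 1],
  [[0.0, -0.038, 0], [0, 0, 1.2], 1],
  [[0.0, -0.04, 0], [0, 0, 1.2], 1],
  [[0.0, -0.04, 0], [0, 0, 1.2], 1],
  [[0.0, -0.04, 0], [0, 0, 1.2], 1],
], newtons=20)

```text
t: 2.1
eef_pos: [0.3671, -0.2372, 0.2488]
tcp_rot: [0.142, -3.138, -0.0]
contact_force: [0.2, 1.1, 1.2]
opening: -0.0002
grip_force: 0.0
```

```bash
cat > plan.py <<'E'
import numpy as np
from plant import sense
from scipy.spatial.transform import Rotation as R
piv=np.array([.501,-.221,.085]); yaw=.087
ex=np.array([np.cos(yaw),np.sin(yaw),0])
def tcp(th):  # marker angle deg -> x',z (mm) rel pivot, tilt
    a=np.interp(th,[11,30,85,180],[50,50,0,0]); ar=np.radians(a); T=np.radians(th)
    t=np.array([np.sin(ar),-np.cos(ar)]);u=np.array([np.cos(ar),np.sin(ar)])
    rad=np.array([-np.cos(T),np.sin(T)]);tau=np.array([np.sin(T),np.cos(T)])
    C=58*rad+15*t-5*u if th<=85 else None
    if C is None:
        k=min((th-85)/15,1); C85=None
        off=(1-k)*6.3+k*3
        C=(42.5*rad-off*tau)
    return C-11*t-11*u,a
def state():
    s=sense();r=R.from_rotvec(s['tcp_rot']).as_matrix();d=s['eef_pos']-piv
    print("t",s['t'],"x'",(d@ex*1e3).round(1),"y'",(1e3*d@[-ex[1],ex[0],0]).round(1),"z",(d[2]*1e3).round(1),"abs",s['eef_pos'].round(4),
     "\ntool y yaw",np.arctan2(r[1,1],r[0,1]).round(3),"tilt",np.degrees(np.arctan2(r[:,2]@ex,-r[2,2])).round(1),"F",s['contact_force'].round(2),"open",s['opening'],"q",np.round(s['q'],2))
E
python3 - <<'E'
from plan import *
state()
for th in list(range(5,86,10))+list(range(85,186,10)): p,a=tcp(th);print(th,p.round(1),a.round(1))
E
```

```text
t 2.1 x' -134.8 y' -4.5 z 163.8 abs [ 0.3671 -0.2372  0.2488] 
tool y yaw 1.661 tilt -0.0 F [0.2  1.09 1.21] open -0.00022346772998743636 q [-0.57 -0.16  0.01  1.75  0.   -0.66]
5 [-65.   -9.8] 50.0
15 [-63.2   0.2] 50.0
25 [-59.8   9.7] 50.0
35 [-55.9  19.1] 45.5
45 [-51.5  28.3] 36.4
55 [-45.7  36.6] 27.3
65 [-38.5  43.8] 18.2
75 [-30.2  49.5] 9.1
85 [-21.1  53.8] 0.0
85 [-21.1  53.8] 0.0
95 [-11.4  53.7] 0.0
105 [-2.9 52.8] 0.0
115 [ 4.2 50.8] 0.0
125 [10.9 47.5] 0.0
135 [16.9 43.2] 0.0
145 [22.1 37.8] 0.0
155 [26.3 31.7] 0.0
165 [29.3 24.9] 0.0
175 [31.1 17.7] 0.0
185 [31.6 10.3] 0.0
```

Call:
servo_tool([
  [[0, 0.002, -0.01], [0.54, -6.23, 0], 1],
  [[0, 0.002, -0.02], [0.54, -6.23, 0], 1],
  [[0, 0, -0.02], [0.54, -6.23, 0], 1],
  [[0, 0, -0.02], [0.54, -6.23, 0], 1],
  [[0, 0, -0.02], [0.54, -6.23, 0], 1],
  [[0, 0, -0.02], [0.54, -6.23, 0], 1],
  [[0, 0, -0.02], [0.54, -6.23, 0], 1],
  [[0, 0, -0.02], [0.54, -6.23, 0], 1],
  [[0, 0, -0.02], [0, 0, 0], 1],
  [[0, 0, -0.02], [0, 0, 0], 1],
  [[0.01, 0.001, 0], [0, 0, 0], 1],
  [[0.01, 0.001, 0], [0, 0, 0], 1],
  [[0.01, 0.001, 0], [0, 0, 0], 1],
  [[0.01, 0.001, 0], [0, 0, 0], 1],
  [[0, 0, 0], [0, 0, 0], 1],
])

```text
t: 3.6
eef_pos: [0.408, -0.2269, 0.0587]
tcp_rot: [-0.103, 2.267, 0.045]
contact_force: [0.4, 0.1, -0.3]
opening: -0.0
grip_force: 0.0
```

Run:
```python
from plan import *; from h import *
state()
p,d=read_camera("side");q,_=read_camera("wrist")
a=cv2.resize(p[90:230,270:470],(600,420),interpolation=cv2.INTER_CUBIC)
cv2.imwrite("pics/pre.png",a[...,::-1]); cv2.imwrite("pics/prew.png",q[...,::-1])
```

```text
t 3.6 x' -93.2 y' 2.2 z -26.3 abs [ 0.408  -0.2269  0.0587] 
tool y yaw 1.661 tilt 50.0 F [ 0.41  0.12 -0.27] open -4.822810457686414e-05 q [-0.96 -0.74 -0.98  0.79  0.73 -0.84]
```

View pics/pre.png

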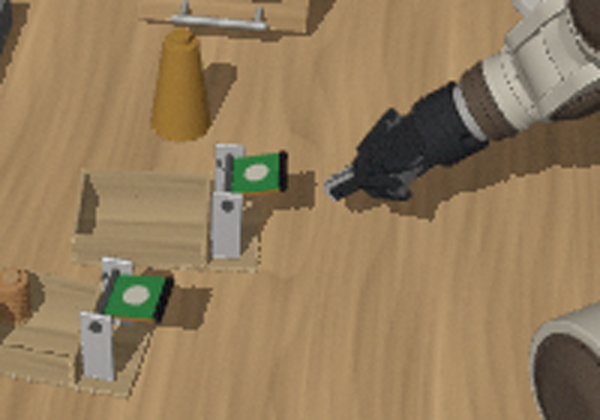

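View pics/prew.png

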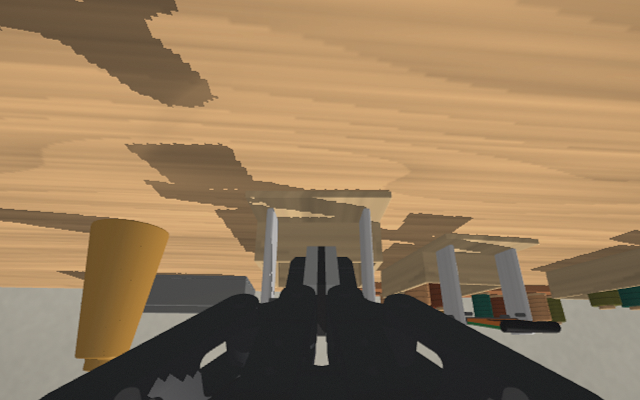

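Fingers (columns 288–355) are centred between the cheeks (268 and 368), clear below the green paddle. Now I lift gently.

Call:
servo_tool([
  [[0.01, 0.0, 0.002], [0, 0, 0], 1],
  [[0.01, 0.0, 0.004], [0, 0, 0], 1],
  [[0.008, 0.0, 0.005], [0, 0, 0], 1],
  [[0, 0, 0.005], [0, 0, 0], 1],
  [[0.001, 0, 0.003], [0, 0, 0], 1],
  [[0.001, 0, 0.003], [0, 0, 0], 1],
  [[0.001, 0, 0.003], [0, 0, 0], 1],
  [[0.001, 0, 0.003], [0, 0, 0], 1],
  [[0.001, 0, 0.003], [0, 0, 0], 1],
  [[0.001, 0, 0.004], [0, 0, 0], 1],
  [[0, 0, 0], [0, 0, 0], 1],
])

```text
t: 4.8
eef_pos: [0.4419, -0.2277, 0.0948]
tcp_rot: [-0.103, 2.266, 0.043]
contact_force: [0.4, -0.3, -0.3]
opening: -0.0003
grip_force: 0.0
```

Run:
```python
from plan import *; from h import *
state()
p,d=read_camera("side")
a=cv2.resize(p[90:230,270:470],(600,420),interpolation=cv2.INTER_CUBIC)
cv2.imwrite("pics/lift.png",a[...,::-1])
```

```text
t 4.8 x' -59.5 y' -1.5 z 9.8 abs [ 0.4419 -0.2277  0.0948] 
tool y yaw 1.66 tilt 50.1 F [ 0.36 -0.27 -0.31] open -0.0003135325804660575 q [-0.87 -0.71 -0.91  0.77  0.68 -0.75]
```

View pics/lift.png

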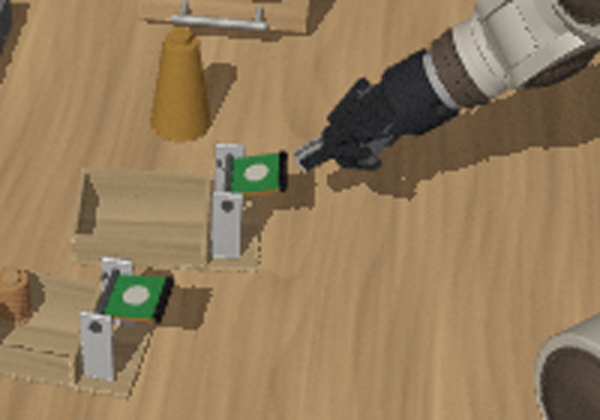

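The marker is unmoved (bar at (283,172)) and the fingertip is just short of it at (300,158). I'll measure the actual gap from depth.

Run:
```python
from plan import *; from h import *
s=sense(); Rm=R.from_rotvec(s['tcp_rot']).as_matrix()
for n in("side","scene"):
    p,d=read_camera(n);W=world(n,d)
    D=W-piv; X=D@ex*1e3; Y=D@np.array([-ex[1],ex[0],0])*1e3; Z=D[...,2]*1e3
    T=(W-s['eef_pos'])@Rm*1e3
    m=(abs(T[...,1])<20)&(abs(T[...,0])<25)&(T[...,2]>-30)&(T[...,2]<40)&(X<-35)&(d>0)
    for r in np.argwhere(m)[::4]: print(n,r,"xyz'",X[tuple(r)].round(),Y[tuple(r)].round(),Z[tuple(r)].round(),"tool",T[tuple(r)].round(),p[tuple(r)])
```

```text
side [138 371] xyz' -80.0 -19.0 30.0 tool [ -3. -17. -29.] [152 138 117]
side [141 361] xyz' -49.0 -17.0 18.0 tool [-14. -15.   3.] [ 56 120  62]
side [142 357] xyz' -36.0 -19.0 11.0 tool [-17. -17.  17.] [ 51 121  66]
side [142 361] xyz' -49.0 -18.0 12.0 tool [ -9. -17.   6.] [ 45 115  61]
side [142 368] xyz' -70.0 6.0 34.0 tool [-12.   7. -24.] [142 134 122]
side [143 358] xyz' -40.0 -15.0 10.0 tool [-14. -14.  15.] [ 47 120  61]
side [143 362] xyz' -52.0 -14.0 12.0 tool [ -7. -12.   4.] [ 46 116  58]
side [143 368] xyz' -70.0 6.0 30.0 tool [ -9.   7. -22.] [145 136 125]
side [144 358] xyz' -40.0 -15.0 6.0 tool [-11. -14.  17.] [ 45 120  62]
side [144 362] xyz' -52.0 -5.0 16.0 tool [-10.  -3.   1.] [ 46 118  60]
side [144 368] xyz' -70.0 11.0 30.0 tool [ -9.  12. -22.] [150 134 114]
side [145 357] xyz' -37.0 -1.0 14.0 tool [-18.  -0.  15.] [178 176 161]
side [145 361] xyz' -49.0 -3.0 13.0 tool [-10.  -1.   5.] [ 41 116  58]
side [145 365] xyz' -62.0 -1.0 16.0 tool [-3.  1. -6.] [68 55 41]
side [145 372] xyz' -83.0 10.0 26.0 tool [  2.  11. -29.] [35 39 41]
side [146 360] xyz' -46.0
[... 3211 characters left out ...]
 11.0 tool [ -8. -20.   6.] [ 28 103  45]
scene [189 209] xyz' -46.0 -12.0 10.0 tool [-10. -10.  10.] [ 28 103  45]
scene [189 213] xyz' -39.0 -3.0 14.0 tool [-16.  -1.  13.] [172 168 149]
scene [189 217] xyz' -35.0 7.0 12.0 tool [-18.   8.  17.] [172 168 149]
scene [190 208] xyz' -42.0 -15.0 13.0 tool [-14. -14.  11.] [ 29 103  45]
scene [190 212] xyz' -39.0 -6.0 11.0 tool [-14.  -5.  15.] [171 167 149]
scene [191 207] xyz' -40.0 -19.0 14.0 tool [-17. -17.  12.] [ 29 103  45]
scene [191 211] xyz' -38.0 -9.0 10.0 tool [-15.  -8.  16.] [171 168 148]
scene [192 207] xyz' -41.0 -19.0 8.0 tool [-11. -18.  15.] [ 28 103  44]
scene [192 211] xyz' -37.0 -10.0 8.0 tool [-13.  -9.  19.] [171 167 148]
```

Run:
```python
from plan import *; from h import *
s=sense(); Rm=R.from_rotvec(s['tcp_rot']).as_matrix()
out=[]
for n,(v,u) in(("side",(120,335)),("scene",(155,185))):
    p,d=read_camera(n);c=calibration(n);p=p.copy()
    a=cv2.resize(p[v:v+50,u:u+60],(600,500) and (480,400),interpolation=cv2.INTER_CUBIC)
    for z,col in((11,(255,0,0)),(0,(255,255,0)),(-20,(0,255,255))):
        q=cv2.projectPoints((s['eef_pos']+Rm@[0,0,z/1e3])[None],np.array(c['rvec'],float),np.array(c['tvec'],float),np.array(c['camera_matrix'],float),None)[0].ravel()
        print(n,z,q); cv2.circle(a,tuple(int(round(k)) for k in ((q-[u,v])+.5)*8),4,col,-1)
    out.append(a)
cv2.imwrite("pics/zoom.png",cv2.resize(np.hstack(out),(800,333))[...,::-1])
```

```text
side 11 [361.47848493 148.09095539]
side 0 [364.24990476 146.51053687]
side -20 [369.33949126 143.60817014]
scene 11 [212.70111102 187.49351083]
scene 0 [211.0895176  183.60240655]
scene -20 [208.14410008 176.49085686]
```

View pics/zoom.png

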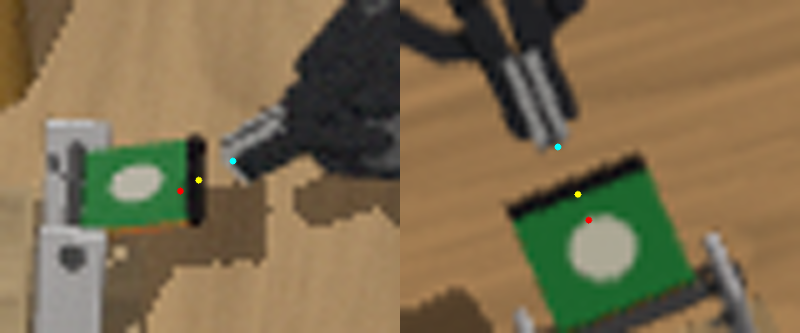

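The true fingertip is about 20 mm behind the reported TCP, where the cyan dot is, not 11 mm ahead of it. I'll use the start picture, with its different tilt, to tell a tool-axis offset from a world shift.

Run:
```python
from plan import *; from h import *
c=calibration("side");P=np.array([.17752,.52032,.20834]);Rm=R.from_rotvec([-.5141,-3.099,.0019]).as_matrix()
p=np.load("side.npz")['p'];a=cv2.resize(p[320:400,420:520],(500,400),interpolation=cv2.INTER_CUBIC)
pr=lambda X:cv2.projectPoints(np.array(X)[None],np.array(c['rvec'],float),np.array(c['tvec'],float),np.array(c['camera_matrix'],float),None)[0].ravel()
for y in(-45,0,45):
  for z,col in((-2,(255,0,0)),(-33,(0,255,255))):
    q=pr(P+Rm@[0,y/1e3,z/1e3]); cv2.circle(a,tuple(int(round(k)) for k in ((q-[420,320])+.5)*5),4,col,-1)
cv2.imwrite("pics/start.png",a[...,::-1])
```

```text
(no output)
```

View pics/start.png

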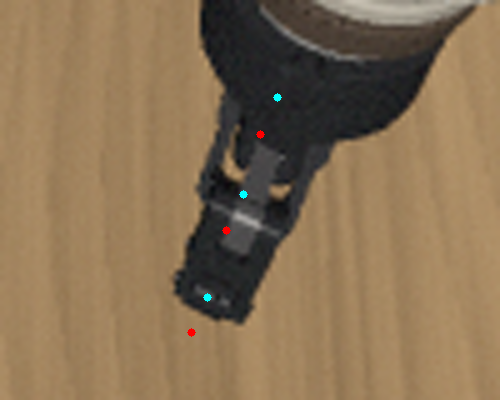

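```bash
sed -i 's/return C-11\*t-11\*u,a/return C+20*t-11*u,a/' plan.py
python3 - <<'E'
from plan import *
for th in list(range(5,86,10))+list(range(95,186,10)): p,a=tcp(th);print(th,p.round(1),a.round(1))
E
```

```text
5 [-41.3 -29.7] 50.0
15 [-39.5 -19.7] 50.0
25 [-36.  -10.2] 50.0
35 [-33.8  -2.7] 45.5
45 [-33.1   3.3] 36.4
55 [-31.5   9.1] 27.3
65 [-28.8  14.3] 18.2
75 [-25.3  18.9] 9.1
85 [-21.1  22.8] 0.0
95 [-11.4  22.7] 0.0
105 [-2.9 21.8] 0.0
115 [ 4.2 19.8] 0.0
125 [10.9 16.5] 0.0
135 [16.9 12.2] 0.0
145 [22.1  6.8] 0.0
155 [26.3  0.7] 0.0
165 [29.3 -6.1] 0.0
175 [ 31.1 -13.3] 0.0
185 [ 31.6 -20.7] 0.0
```

Call:
servo_tool([
  [[-0.01, 0.001, 0], [0, 0, 0], 1],
  [[-0.01, 0.0005, -0.01], [0, 0, 0], 1],
  [[0, 0, -0.02], [0, 0, 0], 1],
  [[0, 0, -0.02], [0, 0, 0], 1],
  [[0, 0, -0.01], [0, 0, 0], 1],
  [[0.01, 0.001, 0], [0, 0, 0], 1],
  [[0.01, 0.001, 0], [0, 0, 0], 1],
  [[0.01, 0.001, 0], [0, 0, 0], 1],
  [[0.006, 0.001, 0], [0, 0, 0], 1],
  [[0, 0, 0.005], [0, 0, 0], 1],
  [[0, 0, 0.005], [0, 0, 0], 1],
  [[0, 0, 0], [0, 0, 0], 1],
])

```text
t: 6.25
eef_pos: [0.4579, -0.2223, 0.0454]
tcp_rot: [-0.103, 2.265, 0.042]
contact_force: [0.4, -0.1, 0.4]
opening: -0.0
grip_force: 0.0
```

Run:
```python
from plan import *; from h import *
state()
p,d=read_camera("side");q,d=read_camera("scene")
f=lambda p,v,u:cv2.resize(p[v:v+60,u:u+60],(400,400),interpolation=cv2.INTER_CUBIC)
cv2.imwrite("pics/under.png",np.hstack([f(p,115,335),f(q,155,185)])[...,::-1])
```

```text
t 6.25 x' -43.0 y' 2.4 z -39.6 abs [ 0.4579 -0.2223  0.0454] 
tool y yaw 1.66 tilt 50.1 F [ 0.42 -0.1   0.37] open -4.876116733819446e-05 q [-0.83 -0.66 -0.99  0.61  0.65 -0.7 ]
```

View pics/under.png

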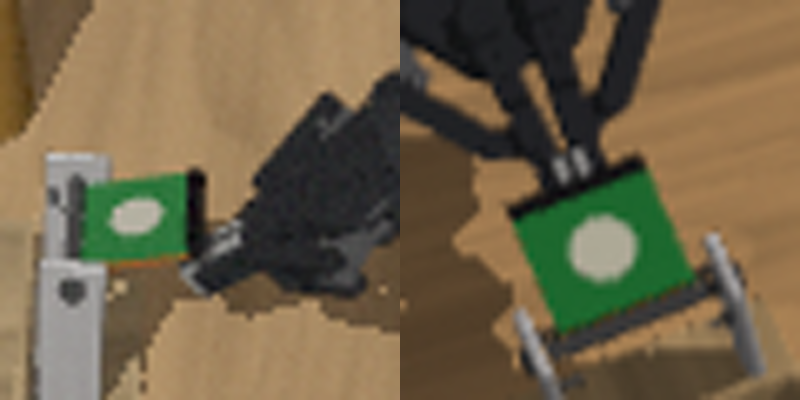

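The fingertips are now under the black bar (side crop tip at (205,280), bar at (198,220)) and centred. Lifting.

Call:
servo_tool([
  [[0.0005, 0, 0.0033], [0, 0, 0], 1],
  [[0.0005, 0, 0.0033], [0, 0, 0], 1],
  [[0.0007, 0, 0.0033], [0, 0, 0], 1],
  [[0.0006, 0, 0.0033], [0, 0, 0], 1],
  [[0.0006, 0, 0.0033], [0, 0, 0], 1],
  [[0.0006, 0, 0.0034], [0, 0, 0], 1],
  [[0.0011, 0, 0.0032], [0, 0, 0], 1],
  [[0.0011, 0, 0.0032], [0, 0, 0], 1],
  [[0.0012, 0, 0.0031], [0, 0, 0], 1],
  [[0, 0, 0], [0, 0, 0], 1],
])

```text
t: 7.35
eef_pos: [0.4648, -0.2221, 0.0741]
tcp_rot: [-0.103, 2.266, 0.043]
contact_force: [0.4, -0.6, -0.0]
opening: -0.0003
grip_force: 0.0
```

```bash
cat >> plan.py <<'E'
def angle():
    from h import world,read_camera,cv2,np
    for n in("side","scene"):
        p,d=read_camera(n);D=world(n,d)-piv;h=cv2.cvtColor(p,cv2.COLOR_RGB2HSV)
        X=D@ex;Y=D@np.array([-ex[1],ex[0],0]);Z=D[...,2]
        near=(abs(X)<.075)&(abs(Y)<.032)&(Z>-.02)&(Z<.08)&(d>0)&(h[...,1]>130)&(h[...,2]>40)
        for nm,lo,hi in(("green",50,75),("orange",4,20)):
            m=near&(h[...,0]>lo)&(h[...,0]<hi)
            if m.sum()>15:
                A=np.c_[X[m],Z[m]];c=A.mean(0);v=np.linalg.svd(A-c)[2][0];v=v*np.sign(v@c)
                print(n,nm,m.sum(),"c",(c*1e3).round(1),"deg line",np.degrees(np.arctan2(v[1],-v[0])).round(1),"deg centre",np.degrees(np.arctan2(c[1],-c[0])).round(1))
E
python3 - <<'E'
from plan import *
state();angle()
E
```

```text
t 7.35 x' -36.1 y' 2.1 z -10.9 abs [ 0.4648 -0.2221  0.0741] 
tool y yaw 1.66 tilt 50.1 F [ 0.42 -0.62 -0.02] open -0.00029196736785549516 q [-0.81 -0.67 -0.94  0.67  0.64 -0.68]
side green 120 c [-26.9  14.7] deg line 27.4 deg centre 28.7
scene green 302 c [-28.8  16.2] deg line 25.9 deg centre 29.4
```

Call:
servo_tool([
  [[0.0008, 0, 0.0027], [-0.13, 1.5, 0], 1],
  [[0.0008, 0, 0.0027], [-0.13, 1.5, 0], 1],
  [[0.0008, 0, 0.0028], [-0.13, 1.5, 0], 1],
  [[0.0002, 0, 0.002], [-0.26, 3.02, 0], 1],
  [[0.0002, 0, 0.002], [-0.26, 3.02, 0], 1],
  [[0.0003, 0, 0.002], [-0.26, 3.02, 0], 1],
  [[0.0005, 0, 0.0019], [-0.26, 3.02, 0], 1],
  [[0.0005, 0, 0.0019], [-0.26, 3.02, 0], 1],
  [[0.0006, 0, 0.002], [-0.26, 3.02, 0], 1],
  [[0.0009, 0, 0.0017], [-0.26, 3.02, 0], 1],
  [[0.0009, 0, 0.0017], [-0.26, 3.02, 0], 1],
  [[0.0009, 0, 0.0018], [-0.26, 3.02, 0], 1],
  [[0, 0, 0], [0, 0, 0], 1],
])

```text
t: 8.75
eef_pos: [0.4734, -0.222, 0.0994]
tcp_rot: [-0.129, 2.821, 0.018]
contact_force: [0.1, 0.5, -0.2]
opening: -0.0001
grip_force: 0.0
```

Run:
```python
from plan import *
state();angle()
```

```text
t 8.75 x' -27.6 y' 1.4 z 14.4 abs [ 0.4734 -0.222   0.0994] 
tool y yaw 1.662 tilt 18.2 F [ 0.07  0.53 -0.22] open -5.629595662947702e-05 q [-0.55 -0.27 -0.41  1.18  0.19 -0.61]
side green 37 c [-9.9 30. ] deg line 69.8 deg centre 71.7
scene green 255 c [-11.   29.8] deg line 70.9 deg centre 69.7
```

Call:
servo_tool([
  [[0.0011, 0.0001, 0.0015], [-0.26, 3.02, 0], 1],
  [[0.0011, 0.0001, 0.0015], [-0.26, 3.02, 0], 1],
  [[0.0011, 0.0001, 0.0015], [-0.26, 3.02, 0], 1],
  [[0.0012, 0.0001, 0.0013], [-0.26, 3.02, 0], 1],
  [[0.0012, 0.0001, 0.0013], [-0.26, 3.02, 0], 1],
  [[0.0012, 0.0001, 0.0013], [-0.26, 3.02, 0], 1],
  [[0.0032, 0.0003, 0], [0, 0, 0], 1],
  [[0.0032, 0.0003, 0], [0, 0, 0], 1],
  [[0.0032, 0.0003, 0], [0, 0, 0], 1],
  [[0.0028, 0.0003, -0.0003], [0, 0, 0], 1],
  [[0.0028, 0.0003, -0.0003], [0, 0, 0], 1],
  [[0.0028, 0.0003, -0.0003], [0, 0, 0], 1],
  [[0.0024, 0.0002, -0.0007], [0, 0, 0], 1],
  [[0.0024, 0.0002, -0.0007], [0, 0, 0], 1],
  [[0.0024, 0.0002, -0.0007], [0, 0, 0], 1],
  [[0, 0, 0], [0, 0, 0], 1],
])

```text
t: 10.45
eef_pos: [0.5043, -0.2189, 0.1038]
tcp_rot: [-0.141, 3.138, 0.001]
contact_force: [-0.5, 0.1, -0.0]
opening: 0.0001
grip_force: 0.0
```

Run:
```python
from plan import *
state();angle()
```

```text
t 10.45 x' 3.4 y' 1.8 z 18.8 abs [ 0.5043 -0.2189  0.1038] 
tool y yaw 1.661 tilt 0.0 F [-0.49  0.11 -0.02] open 7.140319031264747e-05 q [-0.41  0.07 -0.04  1.46  0.   -0.5 ]
side orange 56 c [ 7.9 24.4] deg line 115.9 deg centre 108.0
```

Call:
servo_tool([
  [[0.0025, 0.0001, -0.0008], [0, 0, 0], 1],
  [[0.0025, 0.0001, -0.0008], [0, 0, 0], 1],
  [[0.0025, 0.0001, -0.0008], [0, 0, 0], 1],
  [[0.002, 0.0001, -0.0014], [0, 0, 0], 1],
  [[0.002, 0.0001, -0.0014], [0, 0, 0], 1],
  [[0.002, 0.0001, -0.0014], [0, 0, 0], 1],
  [[0.0017, 0.0001, -0.0018], [0, 0, 0], 1],
  [[0.0017, 0.0001, -0.0018], [0, 0, 0], 1],
  [[0.0017, 0.0001, -0.0018], [0, 0, 0], 1],
  [[0.0014, 0.0001, -0.002], [0, 0, 0], 1],
  [[0.0014, 0.0001, -0.002], [0, 0, 0], 1],
  [[0.0014, 0.0001, -0.002], [0, 0, 0], 1],
  [[0.001, 0.0001, -0.0023], [0, 0, 0], 1],
  [[0.001, 0.0001, -0.0023], [0, 0, 0], 1],
  [[0, 0, 0], [0, 0, 0], 1],
])

```text
t: 12.05
eef_pos: [0.5287, -0.2175, 0.0809]
tcp_rot: [-0.141, 3.138, 0.001]
contact_force: [-0.6, -0.3, 0.5]
opening: -0.0001
grip_force: 0.0
```

Run:
```python
from plan import *
state();angle()
```

```text
t 12.05 x' 27.9 y' 1.1 z -4.1 abs [ 0.5287 -0.2175  0.0809] 
tool y yaw 1.661 tilt 0.0 F [-0.55 -0.32  0.52] open -5.864371546165358e-05 q [-0.39  0.13 -0.03  1.42  0.   -0.48]
side orange 129 c [24.6 11.2] deg line 159.7 deg centre 155.4
scene orange 191 c [32.5 17.8] deg line 151.1 deg centre 151.3
```

Call:
servo_tool([
  [[0.0006, 0, -0.0015], [0, 0, 0], 1],
  [[0.0006, 0, -0.0015], [0, 0, 0], 1],
  [[0.0004, 0, -0.0015], [0, 0, 0], 1],
  [[0.0003, 0, -0.0015], [0, 0, 0], 1],
  [[0.0003, 0, -0.0015], [0, 0, 0], 1],
  [[0, 0, -0.001], [0, 0, 0], 1],
  [[0, 0, -0.001], [0, 0, 0], 1],
  [[0, 0, 0], [0, 0, 0], 1],
])

```text
t: 12.95
eef_pos: [0.5309, -0.2176, 0.0717]
tcp_rot: [-0.141, 3.138, 0.001]
contact_force: [-0.4, 0.1, 0.3]
opening: 0.0003
grip_force: 0.0
```

Run:
```python
from plan import *
state();angle()
```

```text
t 12.95 x' 30.1 y' 0.8 z -13.3 abs [ 0.5309 -0.2176  0.0717] 
tool y yaw 1.661 tilt 0.0 F [-0.43  0.1   0.26] open 0.00026692891825226247 q [-0.39  0.13 -0.04  1.4   0.   -0.48]
side orange 128 c [25.2  5.2] deg line 172.0 deg centre 168.4
scene orange 209 c [37.3 10.2] deg line 161.5 deg centre 164.7
```

Call:
servo_tool([
  [[0, 0, -0.0008], [0, 0, 0], 1],
  [[0, 0, -0.0008], [0, 0, 0], 1],
  [[0, 0, -0.0006], [0, 0, 0], 1],
  [[0, 0, 0], [0, 0, 0], 1],
])

```text
t: 13.45
eef_pos: [0.531, -0.2176, 0.0696]
tcp_rot: [-0.141, 3.138, 0.001]
contact_force: [0.4, -0.2, 0.3]
opening: -0.0
grip_force: 0.1
```

Call:
servo_tool([
  [[0, 0, -0.0005], [0, 0, 0], 1],
  [[0, 0, -0.0005], [0, 0, 0], 1],
  [[0, 0, 0], [0, 0, 0], 1],
])

```text
t: 13.75
eef_pos: [0.531, -0.2176, 0.0686]
tcp_rot: [-0.141, 3.138, 0.001]
contact_force: [0.2, -0.4, -0.1]
opening: -0.0002
grip_force: 0.1
```

Run:
```python
from plan import *
state();angle()
```

```text
t 13.75 x' 30.2 y' 0.8 z -16.4 abs [ 0.531  -0.2176  0.0686] 
tool y yaw 1.661 tilt 0.0 F [ 0.2  -0.38 -0.07] open -0.00023632508171112366 q [-0.39  0.14 -0.04  1.39  0.   -0.48]
side orange 136 c [27.   3.7] deg line 175.4 deg centre 172.2
scene orange 212 c [38.1  7. ] deg line 167.6 deg centre 169.6
```

Call:
servo_tool([
  [[0, 0, -0.0005], [0, 0, 0], 1],
  [[0, 0, -0.0005], [0, 0, 0], 1],
  [[0, 0, 0], [0, 0, 0], 1],
])

```text
t: 14.15
eef_pos: [0.531, -0.2175, 0.0676]
tcp_rot: [-0.141, 3.138, 0.001]
contact_force: [-0.8, 0.2, -0.6]
opening: -0.0
grip_force: 0.1
```

Call:
servo_tool([
  [[0, 0, -0.0005], [0, 0, 0], 1],
  [[0, 0, 0], [0, 0, 0], 1],
])

```text
t: 14.35
eef_pos: [0.531, -0.2175, 0.0671]
tcp_rot: [-0.141, 3.138, 0.001]
contact_force: [0.9, 0.2, -0.0]
opening: -0.0002
grip_force: 0.1
```

Call:
servo_tool([
  [[0, 0, -0.0005], [0, 0, 0], 1],
  [[0, 0, 0], [0, 0, 0], 1],
])

```text
t: 14.55
eef_pos: [0.531, -0.2176, 0.0666]
tcp_rot: [-0.141, 3.138, 0.001]
contact_force: [-0.5, -0.2, -0.3]
opening: 0.0003
grip_force: 0.1
```

Run:
```python
from plan import *
state();angle()
```

```text
t 14.55 x' 30.2 y' 0.8 z -18.4 abs [ 0.531  -0.2176  0.0666] 
tool y yaw 1.661 tilt 0.0 F [-0.47 -0.15 -0.34] open 0.0003283398061161843 q [-0.39  0.14 -0.05  1.39  0.   -0.48]
side orange 129 c [27.7  2.6] deg line 176.4 deg centre 174.7
scene orange 211 c [38.5  4.8] deg line 172.2 deg centre 172.9
```

Call:
servo_tool([
  [[0, 0, -0.0005], [0, 0, 0], 1],
  [[0, 0, 0], [0, 0, 0], 1],
])

```text
t: 14.85
eef_pos: [0.531, -0.2176, 0.0661]
tcp_rot: [-0.141, 3.138, 0.001]
contact_force: [0.7, 0.4, 0.3]
opening: 0.0002
grip_force: 0.1
```

Call:
servo_tool([
  [[0, 0, -0.0005], [0, 0, 0], 1],
  [[0, 0, 0], [0, 0, 0], 1],
])

```text
t: 15.05
eef_pos: [0.531, -0.2176, 0.0658]
tcp_rot: [-0.141, 3.138, 0.001]
contact_force: [-0.1, -0.1, 1.3]
opening: -0.0002
grip_force: 0.7
```

Call:
servo_tool([
  [[0, 0, -0.0004], [0, 0, 0], 1],
  [[0, 0, 0], [0, 0, 0], 1],
])

```text
t: 15.25
eef_pos: [0.531, -0.2176, 0.0657]
tcp_rot: [-0.141, 3.137, 0.0]
contact_force: [-1.3, 0.5, 4.8]
opening: -0.0003
grip_force: 2.4
```

Run:
```python
from plan import *
state();angle()
```

```text
t 15.25 x' 30.2 y' 0.8 z -19.3 abs [ 0.531  -0.2176  0.0657] 
tool y yaw 1.661 tilt 0.1 F [-1.34  0.54  4.77] open -0.00027484221953654684 q [-0.39  0.14 -0.05  1.39  0.   -0.48]
side orange 130 c [27.4  2.2] deg line 178.5 deg centre 175.4
scene orange 216 c [38.6  3.6] deg line 173.7 deg centre 174.7
```

Force rose to about 5 N: the marker is at its end stop. I'll retreat straight up, then back.

Call:
servo_tool([
  [[0, 0, 0.003], [0, 0, 0], 1],
  [[0, 0, 0.01], [0, 0, 0], 1],
  [[0, 0, 0.02], [0, 0, 0], 1],
  [[0, 0, 0.03], [0, 0, 0], 1],
  [[0, 0, 0.03], [0, 0, 0], 1],
  [[-0.02, 0, 0.03], [0, 0, 0], 1],
  [[-0.03, 0, 0.02], [0, 0, 0], 1],
  [[-0.03, 0, 0], [0, 0, 0], 1],
  [[-0.03, 0, 0], [0, 0, 0], 1],
  [[0, 0, 0], [0, 0, 0], 1],
  [[0, 0, 0], [0, 0, 0], 1],
])

```text
t: 16.45
eef_pos: [0.4209, -0.2178, 0.2092]
tcp_rot: [-0.14, 3.136, -0.001]
contact_force: [0.2, -0.6, 0.1]
opening: -0.0002
grip_force: 0.0
```

Run:
```python
from plan import *; from h import *
state();angle()
p,d=read_camera("side");cv2.imwrite("pics/end.png",cv2.resize(p[90:290,220:420],(600,600))[...,::-1])
```

```text
t 16.45 x' -79.5 y' 10.2 z 124.2 abs [ 0.4209 -0.2178  0.2092] 
tool y yaw 1.66 tilt 0.1 F [ 0.17 -0.57  0.07] open -0.00017896705221124562 q [-0.48 -0.1  -0.01  1.66  0.   -0.57]
side orange 167 c [29.5  2.1] deg line -179.6 deg centre 176.0
scene orange 367 c [27.9  2.9] deg line 178.9 deg centre 174.0
```

View pics/end.png

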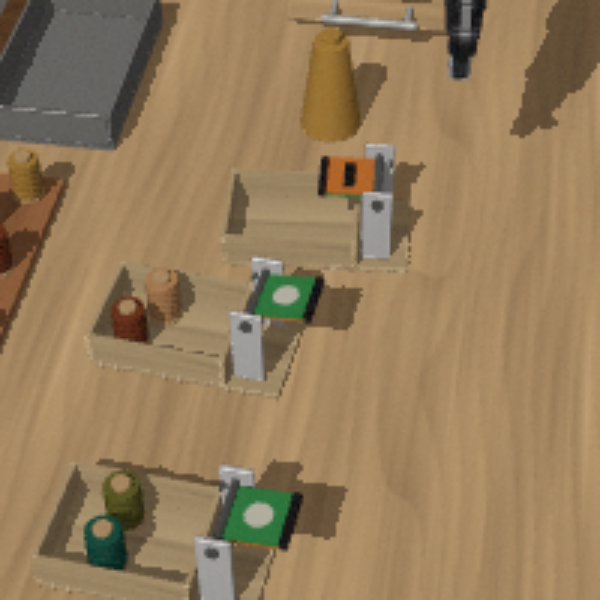

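The empty tray's marker lies flat with its orange face up at (348,175). The other two markers still show green, the spools and cone are in place, and the arm is clear.

```bash
python3 -c "from plant import *;print(job_done())"
```

```text
the job is handed in; nothing more can be done
None
```

The empty tray's marker now lies flat on its far side with the orange face up, the final picture shows the other two markers, the spools and the cone in place (jar and brush were out of that view), and the job is handed in.

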